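Book in a specimen tube at the sloping barcode reader and lay it on the roller mixer

ROBOT

A 6-joint arm with a two-finger parallel gripper is mounted at the origin on the work surface. World frame = base frame: x ahead of the robot, y to its left, z up, the work surface at z = 0. Lengths are in mm, angles in rad, forces in N, time in s.
With the tool pointing down it reaches from about 350 to 975 mm from the base axis. Payload 7.1 kg.
Tool frame: the origin (TCP) lies at the centre of the arm's flange, where the gripper is bolted on; the fingertips stand 182 mm ahead of it and the grasp point (between the pads) lies 163 mm ahead of it; x points along the fingers, y is the direction in which the jaws open and shut, and the axes are right-handed (so a half turn about x gives the same grasp; the last joint's range is limited). The gripper opens to 88 mm and grips with 3 to 60 N. Pads are 20 mm wide; open, the fingers measure 115 mm over their backs; the gripper's body (75 mm by 178 mm) begins 61 mm behind the grasp point.
Start: joints at [-0.019, 0.423, 1.63, -0, 1.089, -0.019], TCP at [624.985, 0.026, 404.675] pointing down, gripper open.
Joint ranges: [-3, 3], [-0.9, 2.11], [0.09, 2.58], [-1.31, 4.45], [0.11, 2.69], [-2.54, 2.54]. Speed limits (rad/s): [2.39, 2.39, 3.01, 3.14, 3.14, 3.14].

INTERFACE

Orientations are given as a rotation vector (axis times angle).
In Python, from workcell import readout, viewer, workorder, models gives the robot as it stands. The module is installed in compiled form; this text tells all that it offers.
- The arm moves only by the tool apply_moves, never from a script. Its argument "commands" is a list that holds one entry, the list of rows, each a list of 4 numbers: the shift along the world's x, y, z in m, then the turn about the world's z in rad. A call has 1 to 8 rows; each row is the pose to reach, as a shift and turn from the pose commanded when the call began; what a row does not reach only later rows make up. A row lasts 1/8 s, in which the tool goes at most 62.5 mm and 10.7 degrees, less where a joint would pass 70% of its speed; a pose out of reach is approached as far as the arm can. A call with a gripper value outside its range is refused whole. "gripper" is the finger opening in m, from 0 to 0.0878, set as the call begins (left out, the last holds). The fingers move at their own pace and stop on an object; the grip force is fixed at half the most. Time passes only in rows, so rows that repeat a pose let the fingers close. It gives the time, the measured TCP pose, the force and the opening at its end, in the units of the state.
- readout.get_obs(): the state, without advancing time (a new reading comes with each control period).
- viewer.get_image(name): name is "scene" or "side" or "wrist"; returns a dict with "color" (384x512x3 uint8, red, green, blue), "vertical_fov" (degrees; the focal length in pixels is half the picture's height over the tangent of half this angle, whatever the lens; pixels are square), "cx", "cy" (the principal point, pixels), "rvec" (rotation vector, rad) and "tvec" (3), from world to camera coordinates, as OpenCV has them. Camera axes: x right, y down, z forward; pixel columns grow to the right and rows downward; lengths in mm; the calibration is good to about 2 mm. A picture is of the moment at which its call begins. There is no depth.
- workorder.close_job(): hands the job in, once; it reports no verdict.
Trained networks look in the newest picture that a camera, given by its name, has taken for a name from the list of things; names that differ only in an ending like _2 or _b are one class to them, and where a whole thing is asked for, a point or a joint stands for the part that bears it (a point fixed in the world has none). Each returns a list of dicts, best first, with "conf" (0 to 1); they miss things now and then, are a little off and sometimes report something else, mostly with a low value. They report only what shows in the picture. A call takes as long as a camera call.
- models.search_frame(camera, label): "position" ([x, y, z] in mm, in world coordinates, good to about 4 mm: the middle of the surface that is visible of it).
- models.place_of(camera, label): "position" ([x, y, z] in mm, in world coordinates, good to about 4 mm: a listed point, or the origin of a listed thing).
The state is a dict: "t": time; "qpos": joint angles; "qvel": joint speeds; "joint_torque": joint torques, N m; "ee_pos": TCP position; "orientation": TCP orientation; "ft_force": force on the tool from outside, world axes, zero at the start; "moment": the same for the moment, N m; "width": finger opening in mm.
Only numpy, scipy, OpenCV 4.12 (cv2) and the standard library are available. Lean on these libraries where they do the work, as an engineer would, in place of code of your own. Each camera call takes 0.05 s, during which the arm holds its last target.

TASK

Book in the tall specimen tube standing in the rack: set it, cap uppermost, in the sloping cradle of the barcode reader, down against the foot stop, and leave it there untouched for at least a second so that its label is read. Then take it again with a fresh grip and lay it down on the roller mixer, the whole tube resting in one empty valley between two rollers. Set it down rather than letting it fall, and leave the other tubes and containers where they are.

Things in the scene. Friction and masses are not known exactly. Their poses are not given: they have to be found in the camera images.
- tube_mid (a point): The tube to book in: milky plastic, white label with dark barcode rings all round, 118 mm long, body 29 mm diameter, flat foot, off-white screw cap 34 mm diameter on the last 14 mm; about 60 g, balanced near the middle. The only tall one in the rack; at first upright, foot 6 mm over the bench. Point: on its axis, 59 mm from either end; z axis: along the tube from foot to cap.
- rack: White tube rack, fixed, 200 x 60 x 58 mm tall, four 33 mm wells in a row along its x axis at x = -67.5, -22.5, 22.5, 67.5 mm (45 mm pitch). Origin: centre of its underside; z up. Tubes stand on its base, 6 mm up. One well is empty; the tall tube rises 66 mm above the rack, the two short containers 28 mm.
- cradle: Black 90 degree V groove on the reader's 45 degree slope, fixed. x runs up the groove, z out of it, y is level. Origin: the middle of the tube when seated in the groove on the foot stop (its axis is then this x). Foot stop at x = -59 mm, up to z = +3 mm, 46 mm wide. Rails x = -59 to +13 mm, rims 8 mm below the tube's axis: the cap end stands free. A released tube slides to the stop.
- reader: The barcode reader that carries the cradle, fixed: steel base plate 135 x 96 x 8 mm, aluminium pedestal and a sloping off-white head 74 mm wide under the groove; nothing stands above the groove. Origin: on the underside of the base near its middle; x: level, towards the high side of the slope; z up.
- mixer: Roller mixer, off, fixed, off-white, 300 x 226 mm. Origin: centre of its underside; z up. Six still grey rollers along its x (x = -126 to 114 mm), 30 mm diameter, tops 90 mm up; end housings 95 mm high. Five valleys at y = -70, -35, 0, 35, 70 mm; a tube's axis there is 100 mm up, so fingers reach at most 8 mm below it. The -70 valley is taken, and its tube leaves no finger room in the -35 one.
- tube_b_mid (a point): Another tube of the same kind, already lying on the mixer in the valley at y = -70 mm. Leave it alone. Point on its axis half-way along; z along it to its cap.
- pot_a_mid (a point): Short capped container standing in the rack, 80 mm long, 28 mm diameter, cap 31 mm. Leave it alone. Point on its axis half-way up; z to the cap.
- pot_b_mid (a point): Second short capped container in the rack, the same as the first. Leave it alone. Point on its axis half-way up; z to the cap.

How it is judged:
By the outcome, as a careful person would: the job done as asked, in the order asked, and still so for the second after the job is handed in, with the robot touching nothing.
It also fails if it takes over 54 s, if anything falls off the work surface, if the arm or the gripper's body presses on something with over 40 N, if the wrist force passes 120 N, or if a joint passes its speed limit or range.

## Working session

There is one attempt and no reset: what is moved stays moved. The work goes in short steps, Python scripts to look and compute and a tool call to move; the robot and the scene stay as the last step left them, time stands still between calls to the robot, and variables do not carry over. Pictures are saved under pics/ and viewed, and the job is handed in when it is done.

Besides the shell and the picture viewer there is one more tool, called after "Call:" in YAML: its name, and indented under it one key for each argument. apply_moves: Moves the arm, as the interface text tells. Its arguments: {"type":"object","properties":{"commands":{"type":"array","items":{"type":"array","items":{"type":"array","items":{"type":"number"}}}},"gripper":{"type":"number"}},"required":["commands"]}

```bash
mkdir -p pics; cat > h.py <<'E'
import cv2,numpy as np
from workcell import readout,viewer,workorder,models
def pic(n,f):
    d=viewer.get_image(n); cv2.imwrite('pics/'+f,cv2.cvtColor(d['color'],cv2.COLOR_RGB2BGR)); 
    np.save('pics/'+f+'.npy',d,allow_pickle=True); return d
def load(f): return np.load('pics/'+f+'.npy',allow_pickle=True).item()
def K(d):
    f=192/np.tan(np.radians(d['vertical_fov'])/2); return np.array([[f,0,d['cx']],[0,f,d['cy']],[0,0,1.]])
def proj(d,P):
    return cv2.projectPoints(np.array(P,float).reshape(-1,3),np.array(d['rvec'],float),np.array(d['tvec'],float),K(d),None)[0].reshape(-1,2)
def ray(d,u,v):
    R=cv2.Rodrigues(np.array(d['rvec'],float))[0]; c=-R.T@np.array(d['tvec'],float)
    r=R.T@np.linalg.inv(K(d))@np.array([u,v,1.]); return c.ravel(),r/np.linalg.norm(r)
def onz(d,u,v,z):
    c,r=ray(d,u,v); return c+r*(z-c[2])/r[2]
def tri(l):
    A=np.zeros((3,3));b=np.zeros(3)
    for d,u,v in l:
        c,r=ray(d,u,v);M=np.eye(3)-np.outer(r,r);A+=M;b+=M@c
    return np.linalg.solve(A,b)
E
python3 - <<'E'
from h import *
o=readout.get_obs();print({k:np.round(v,4).tolist() for k,v in o.items()})
for n in ['scene','side','wrist']:
    d=pic(n,n+'0.png');print(n,d['vertical_fov'],d['cx'],d['cy'],np.round(ray(d,d['cx'],d['cy']),2).tolist())
    for l in ['tube_mid','rack','cradle','reader','mixer','tube_b_mid','pot_a_mid']:
        print(l,[(np.round(r['position'],1).tolist(),round(r['conf'],2)) for r in models.place_of(n,l)])
E
```

```text
{'t': 0.0, 'qpos': [-0.019, 0.4238, 1.6307, -0.0, 1.0886, -0.019], 'qvel': [0.0001, -0.0009, -0.0004, -0.0006, -0.0004, -0.0004], 'joint_torque': [0.0013, -54.4622, -27.3671, 0.0643, 0.0227, -0.0002], 'ee_pos': [624.7233, 0.0279, 403.9201], 'orientation': [1.2085, 1.2103, -1.2103], 'ft_force': [0.5766, 0.5213, 0.5427], 'moment': [-0.0488, 0.0117, 0.0218], 'width': 87.7461}
scene 43.77663088655793 255.300306764845 201.49348761224508 [[1369.51, -0.05, 1120.62], [-0.63, -0.01, -0.78]]
tube_mid [([416.2, 322.1, 67.7], 0.77)]
rack [([483.2, 319.9, 2.1], 0.75)]
cradle [([532.8, 14.9, 87.0], 0.78)]
reader [([536.0, 15.6, 4.6], 0.6)]
mixer [([534.3, -287.5, 0.6], 0.74)]
tube_b_mid [([552.2, -354.4, 101.2], 0.92)]
pot_a_mid [([505.7, 316.9, 47.3], 0.7)]
side 53.26046209591148 255.55407779678458 191.7334792488332 [[202.75, 544.92, 606.36], [0.39, -0.7, -0.61]]
tube_mid [([410.8, 317.0, 63.4], 0.64)]
rack [([482.4, 321.0, 0.1], 0.66)]
cradle [([539.7, 16.4, 89.1], 0.6)]
reader [([534.6, 15.5, -0.2], 0.7)]
mixer [([537.5, -283.3, 0.1], 0.92)]
tube_b_mid [([550.7, -356.7, 99.0], 0.61)]
pot_a_mid [([503.5, 320.3, 47.4], 0.7)]
wrist 65.22816573838625 258.73182848800536 194.436784762007 [[625.24, 68.42, 385.68], [0.0, -0.25, -0.97]]
tube_mid []
rack []
cradle [([540.1, 11.3, 91.8], 0.65)]
reader [([536.4, 18.2, 1.6], 0.9)]
mixer [([534.1, -283.5, 1.0], 0.68)]
tube_b_mid []
pot_a_mid []
```

View pics/scene0.png

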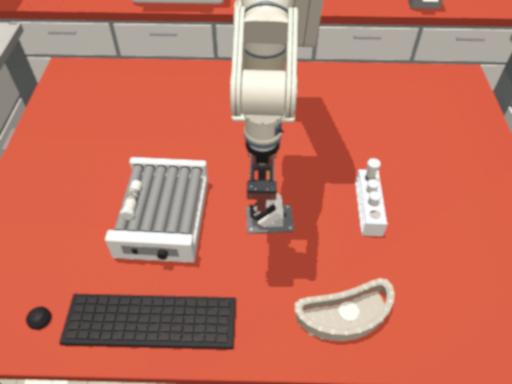

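View pics/side0.png

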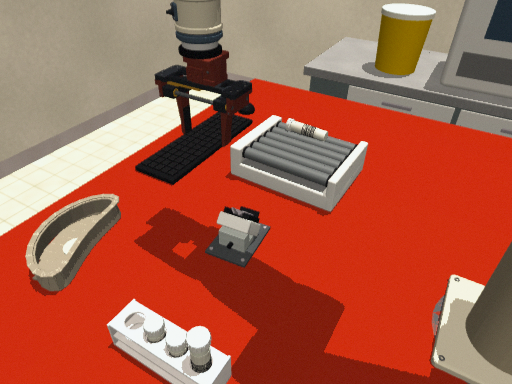

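View pics/wrist0.png

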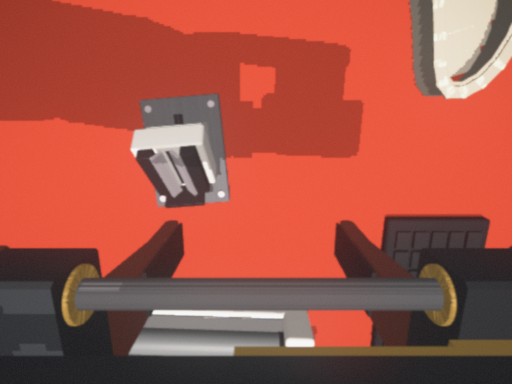

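```bash
python3 - <<'E'
from h import *
a=cv2.imread('pics/scene0.png')[170:250,220:320];b=cv2.imread('pics/side0.png')[190:280,190:290];c=cv2.imread('pics/wrist0.png')[80:220,120:240]
r=lambda x,s:cv2.resize(x,s,interpolation=cv2.INTER_CUBIC)
cv2.imwrite('pics/crop0.png',np.hstack([r(a,(266,300)),r(b,(266,300)),r(c,(266,300))]))
E
```

```text
(no output)
```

View pics/crop0.png

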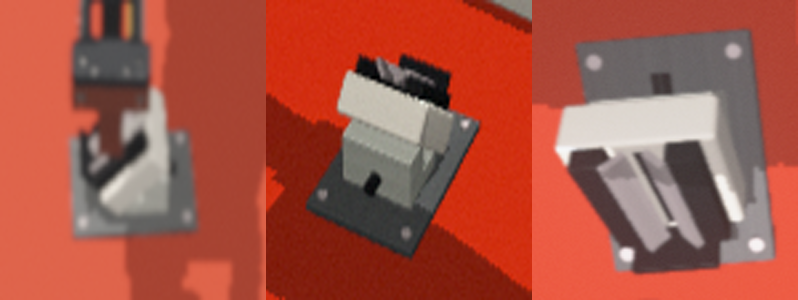

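```bash
python3 - <<'E'
from h import *
a=cv2.imread('pics/wrist0.png')[80:220,120:245]
cv2.imwrite('pics/c1.png',cv2.resize(a,None,fx=4.2,fy=4.2,interpolation=cv2.INTER_CUBIC))
a=cv2.imread('pics/scene0.png')[140:270,90:225]
cv2.imwrite('pics/c2.png',cv2.resize(a,None,fx=4.4,fy=4.4,interpolation=cv2.INTER_CUBIC))
a=cv2.imread('pics/scene0.png')[150:245,335:405]
b=cv2.imread('pics/side0.png')[290:384,95:245]
cv2.imwrite('pics/c3.png',np.vstack([cv2.resize(a,None,fx=3.1,fy=3.1,interpolation=cv2.INTER_CUBIC).copy()[:, :217],]))
cv2.imwrite('pics/c4.png',cv2.resize(b,None,fx=5,fy=5,interpolation=cv2.INTER_CUBIC))
E
```

```text
(no output)
```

View pics/c1.png

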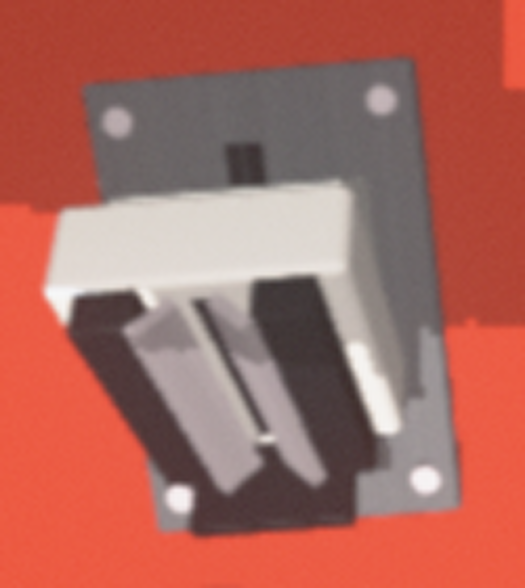

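View pics/c2.png

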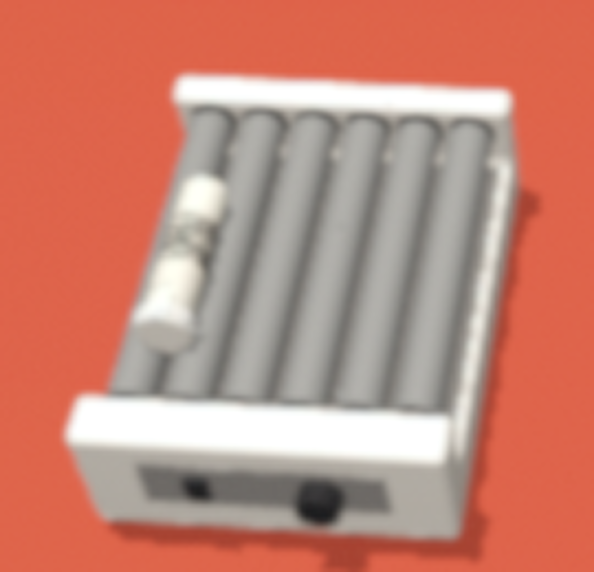

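View pics/c3.png

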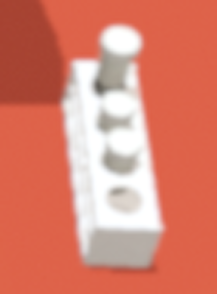

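View pics/c4.png

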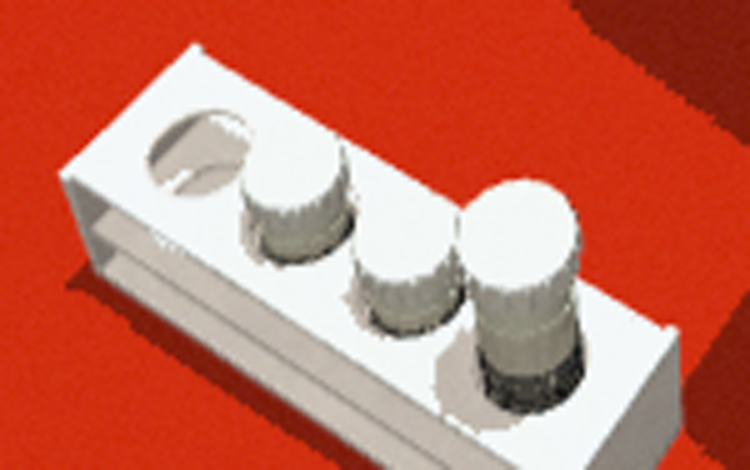

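```bash
python3 - <<'E'
from h import *
w=load('wrist0.png');s=load('scene0.png');e=load('side0.png')
P=lambda d,x,y,f,ox,oy,z:onz(d,x/f+ox-0.38,y/f+oy-0.38,z)
print('reader')
q=[P(w,x,y,4.2,120,80,8) for x,y in [(85,88),(411,60),(460,510),(157,530)]]
q=np.array(q);print(q.round(1),q.mean(0))
for i,j in [(0,1),(3,2),(3,0),(2,1)]: v=q[j]-q[i];print(np.linalg.norm(v).round(1),np.degrees(np.arctan2(v[1],v[0])).round(2))
q=np.array([P(w,x,y,4.2,120,80,8) for x,y in [(117,122),(381,100),(425,480),(180,498)]])
print(q.mean(0))
for i,j in [(0,1),(3,2),(3,0),(2,1)]: v=q[j]-q[i];print(np.linalg.norm(v).round(1),np.degrees(np.arctan2(v[1],v[0])).round(2))
print('mixer') # far top edge, near top edge z=95
q=np.array([P(s,x,y,4.4,90,140,95) for x,y in [(178,80),(511,95),(452,462),(67,440)]]);print(q.round(1),q.mean(0))
for i,j in [(0,1),(3,2),(0,3),(1,2)]: v=q[j]-q[i];print(np.linalg.norm(v).round(1),np.degrees(np.arctan2(v[1],v[0])).round(2))
print('rack')
q=np.array([P(e,x,y,5,95,290,58) for x,y in [(64,176),(197,45),(676,332)]]);print(q.round(1))
for i,j in [(0,1),(1,2)]: v=q[j]-q[i];print(np.linalg.norm(v).round(1),np.degrees(np.arctan2(v[1],v[0])).round(2))
# tube cap top centre
print('tubetop',P(e,522,236,5,95,290,124),P(s,121,41,3.1,335,150,124))
print('pots',P(e,295,170,5,95,290,86),P(e,406,240,5,95,290,86))
E
```

```text
reader
[[482.1  87.5   8. ]
 [575.7  95.3   8. ]
 [586.6 -37.9   8. ]
 [491.8 -44.5   8. ]] [534.04814174  25.0896702    8.        ]
93.9 4.74
95.1 4.0
132.4 94.18
133.6 94.67
[533.23375675  25.01799986   8.        ]
76.6 4.63
76.5 4.42
112.7 94.76
113.0 94.7
mixer
[[ 386.6 -393.4   95. ]
 [ 394.7 -167.3   95. ]
 [ 690.  -175.6   95. ]
 [ 680.3 -403.4   95. ]] [ 537.91947489 -284.92648154   95.        ]
226.2 87.95
228.1 87.55
293.9 -1.96
295.5 -1.6
rack
[[579.6 345.4  58. ]
 [579.5 286.   58. ]
 [381.3 289.7  58. ]]
59.4 -90.09
198.2 178.91
tubetop [411.79861154 318.56314734 124.        ] [416.26245586 318.8828414  124.        ]
pots [501.46798186 318.14408022  86.        ] [457.10276049 319.3543363   86.        ]
```

Call:
apply_moves:
  commands:
    - [[-0.03,0.045,0,0.02],[-0.06,0.09,0,0.04],[-0.09,0.135,0,0.06],[-0.12,0.18,0,0.079],[-0.15,0.225,0,0.079],[-0.18,0.27,0,0.079],[-0.205,0.305,0,0.079],[-0.2115,0.3187,0,0.079]]
  gripper: 0.0878

```text
t: 2.2
ee_pos: [412.2, 320.2, 404.8]
orientation: [1.149, 1.247, -1.149]
ft_force: [-0.8, 0.7, -0.6]
width: 87.9
```

```bash
python3 - <<'E'
from h import *
for n in ['wrist','scene','side']:
    d=pic(n,n+'1.png')
    for l in ['tube_mid','rack','pot_a_mid']:
        print(n,l,[(np.round(r['position'],1).tolist(),round(r['conf'],2)) for r in models.place_of(n,l)])
o=readout.get_obs();print({k:np.round(v,4).tolist() for k,v in o.items()})
E
```

```text
wrist tube_mid [([417.2, 319.6, 63.5], 0.93)]
wrist rack [([481.4, 319.1, -0.5], 0.62)]
wrist pot_a_mid [([504.5, 318.8, 44.7], 0.7)]
scene tube_mid [([416.1, 319.8, 65.9], 0.68)]
scene rack [([484.0, 322.5, 1.2], 0.89)]
scene pot_a_mid [([500.4, 316.9, 47.7], 0.64)]
side tube_mid [([415.8, 322.8, 67.1], 0.9)]
side rack [([481.3, 324.5, 2.5], 0.66)]
side pot_a_mid [([503.7, 317.7, 46.5], 0.59)]
{'t': 2.8, 'qpos': [0.6329, 0.2725, 1.8561, -0.0, 1.013, 0.5548], 'qvel': [0.0065, -0.0008, -0.0003, 0.0006, -0.0031, 0.0013], 'joint_torque': [-0.0845, -43.5459, -25.8233, 0.0559, -0.0253, -0.0026], 'ee_pos': [413.7986, 318.2902, 404.6633], 'orientation': [1.1514, 1.2451, -1.1515], 'ft_force': [0.1647, -0.3754, 0.0049], 'moment': [-0.0232, 0.0128, -0.0245], 'width': 87.9524}
```

View pics/wrist1.png

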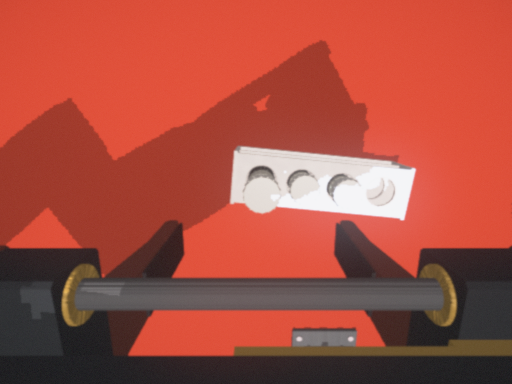

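```bash
python3 - <<'E'
from h import *
w=load('wrist1.png')
a=cv2.imread('pics/wrist1.png')[135:225,220:420]
cv2.imwrite('pics/c5.png',cv2.resize(a,None,fx=4,fy=4,interpolation=cv2.INTER_CUBIC))
print(onz(w,262,192,124))
E
```

```text
[415.23914667 323.68334863 124.        ]
```

View pics/c5.png

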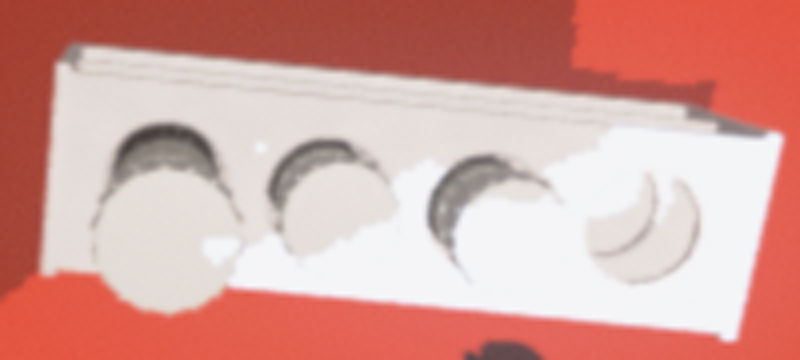

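Call:
apply_moves:
  commands:
    - [[0.0018,0.0018,-0.04,0],[0.0018,0.0018,-0.08,0],[0.0018,0.0018,-0.105,0],[0.0018,0.0018,-0.1177,0],[0.0018,0.0018,-0.1177,0]]

```text
t: 3.42
ee_pos: [415.3, 320.4, 286.6]
orientation: [1.15, 1.246, -1.152]
ft_force: [0.5, 0.3, 0.9]
width: 87.5
```

Call:
apply_moves:
  commands:
    - [[0,0,0,0],[0,0,0,0],[0,0,0,0],[0,0,0,0],[0,0,0,0],[0,0,0,0]]
  gripper: 0.02

```text
t: 4.18
ee_pos: [415.3, 320.5, 287.0]
orientation: [1.151, 1.246, -1.151]
ft_force: [0.1, -0.3, 0.3]
width: 33.4
```

```bash
python3 - <<'E'
from h import *
pic('wrist','wrist2.png');pic('side','side2.png')
E
```

```text
(no output)
```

View pics/wrist2.png

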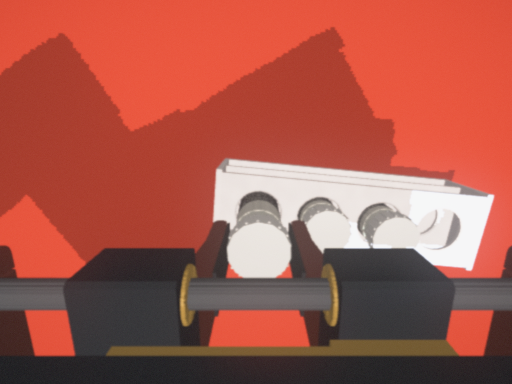

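View pics/side2.png

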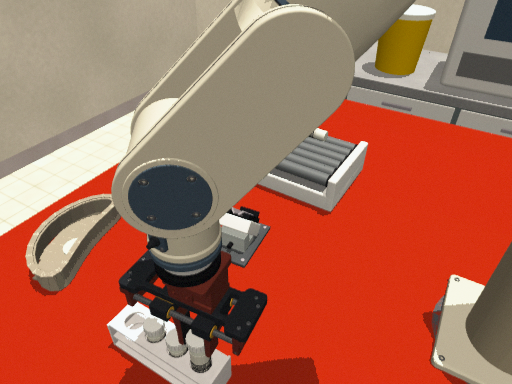

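```bash
python3 - <<'E'
from h import *
w=load('wrist0.png')
P=lambda x,y,z:onz(w,x/4.2+120-.38,y/4.2+80-.38,z)
a=P(200,287,92);b=P(273.5,527,47);print(a,b,np.linalg.norm(P(80,297,92)-P(320,278,92)),np.linalg.norm(P(192,532,47)-P(355,522,47)))
c=np.array([533.6,25]);n=np.array([np.cos(np.radians(4.5)),np.sin(np.radians(4.5))])
for q in (a,b,[537.5,14.2],[535.7,16.4]): print((np.array(q[:2])-c)@n, (np.array(q[:2])-c)@[-n[1],n[0]])
E
```

```text
[536.267391    39.27190036  92.        ] [538.24435236 -31.92594732  47.        ] 56.05640150790884 45.93288215754348
3.778928715384217 14.018623765502122
0.16367702079895163 -57.11485530719011
3.040619367698451 -11.072697677656377
1.418778177580125 -8.738253171133378
```

Call:
apply_moves:
  commands:
    - [[0,0,0.02,0],[0,0,0.06,0],[0,0,0.1,0],[0,0,0.14,0],[0,0,0.15,0],[0,0,0.15,0]]

```text
t: 5.03
ee_pos: [415.1, 320.4, 436.7]
orientation: [1.151, 1.245, -1.151]
ft_force: [0.0, -0.4, -1.6]
width: 33.4
```

Call:
apply_moves:
  commands:
    - [[0.012,-0.033,0,0],[0.03,-0.08,0,0],[0.048,-0.128,0,0],[0.066,-0.176,0,0],[0.084,-0.224,0,0],[0.102,-0.272,0,0],[0.117,-0.312,0,0],[0.1228,-0.3279,0,0]]

```text
t: 6.02
ee_pos: [538.2, -9.2, 434.8]
orientation: [1.151, 1.247, -1.155]
ft_force: [0.5, 0.4, -0.3]
width: 33.4
```

Call:
apply_moves:
  commands:
    - [[0,0,-0.03,0],[0,0,-0.055,0],[0,0,-0.065,0],[0,0,-0.065,0]]

```text
t: 6.52
ee_pos: [537.8, -6.9, 371.0]
orientation: [1.149, 1.248, -1.152]
ft_force: [-0.3, -0.2, -0.6]
width: 33.0
```

```bash
python3 - <<'E'
from h import *
for n in ['wrist','scene','side']:
    d=pic(n,n+'3.png')
    for l in ['tube_mid','cradle']:
        print(n,l,[(np.round(r['position'],1).tolist(),round(r['conf'],2)) for r in models.place_of(n,l)])
a=cv2.imread('pics/side3.png')[140:270,170:300]
b=cv2.imread('pics/scene3.png')[140:240,210:310]
c=cv2.imread('pics/wrist3.png')[80:384,100:400]
r=lambda x:cv2.resize(x,(266,300) if x.shape[0]>1e9 else (int(x.shape[1]*300/x.shape[0]),300),interpolation=cv2.INTER_CUBIC)
cv2.imwrite('pics/c6.png',np.hstack([r(a),r(b)])); 
print(readout.get_obs()['ee_pos'])
E
```

```text
wrist tube_mid [([540.3, -9.9, 145.9], 0.57)]
wrist cradle [([538.2, 12.0, 92.3], 0.65)]
scene tube_mid [([536.9, -6.4, 155.5], 0.48)]
scene cradle [([533.3, 11.3, 87.1], 0.66)]
side tube_mid [([536.2, -9.7, 148.6], 0.57)]
side cradle [([537.1, 12.9, 89.8], 0.93)]
[538.14306798  -7.37769852 372.43054636]
```

View pics/c6.png

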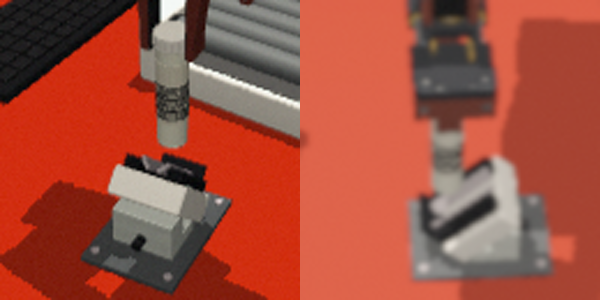

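View pics/wrist3.png

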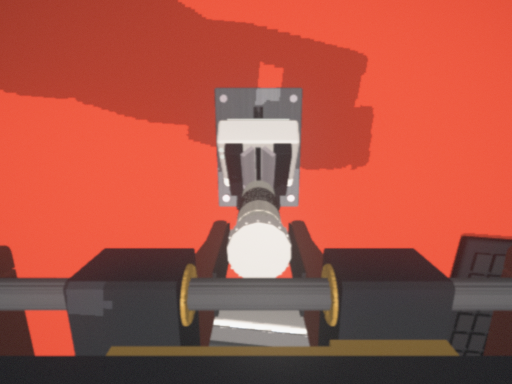

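```bash
cat > traj.py <<'E'
from h import *
def P(a,xf,nf,L=111,C=(536.5,14,89.5),off=170):
    a=np.radians(a);x=xf+L*np.cos(a);n=nf+L*np.sin(a);u=(x-n)/2**.5;z=(x+n)/2**.5
    return np.array([C[0]-.078*u,C[1]+.997*u,C[2]+z+off])
E
python3 - <<'E'
from traj import *
base=np.array([538.085,-7.374,372.0])
for a,xf,nf in [(45,-35,3),(45,-35,-2.8),(40,-37,-2.4),(36,-39,-2.2),(31,-41,-2),(27,-43,-1.7),(22,-46,-1.3),(18,-48,-1),(13,-51,-.7),(9,-53,-.5),(6,-55,0),(3,-56,0),(0,-57,0)]: 
    p=P(a,xf,nf);print(a,p.round(1),((p-base)/1000).round(4).tolist())
E
```

```text
45 [538.6 -12.8 347.9] [0.0005, -0.0054, -0.0241]
45 [538.3  -8.7 343.8] [0.0002, -0.0013, -0.0282]
40 [537.7  -0.7 342.2] [-0.0004, 0.0066, -0.0298]
36 [537.2   5.4 340. ] [-0.0009, 0.0127, -0.032]
31 [536.6  13.3 336.8] [-0.0015, 0.0207, -0.0352]
27 [536.1  19.1 333.5] [-0.002, 0.0265, -0.0385]
22 [535.6  25.7 328.2] [-0.0025, 0.0331, -0.0438]
18 [535.2  31.1 323.8] [-0.0029, 0.0385, -0.0482]
13 [534.7  37.2 317.1] [-0.0034, 0.0446, -0.0549]
9 [534.3  42.  311.5] [-0.0038, 0.0494, -0.0605]
6 [534.1  44.9 306.9] [-0.004, 0.0522, -0.0651]
3 [533.8  48.6 302.4] [-0.0043, 0.0559, -0.0696]
0 [533.5  52.1 297.7] [-0.0046, 0.0594, -0.0743]
```

Call:
apply_moves:
  commands:
    - [[0.0003,-0.004,-0.012,0],[0.0005,-0.005,-0.024,0],[0.0003,-0.003,-0.026,0],[0.0002,-0.001,-0.028,0],[-0.0001,0.0026,-0.029,0],[-0.0004,0.0066,-0.03,0],[-0.0009,0.0127,-0.032,0]]

```text
t: 7.85
ee_pos: [537.7, 5.4, 341.3]
orientation: [1.152, 1.243, -1.149]
ft_force: [-1.1, -1.2, 9.5]
width: 33.5
```

```bash
python3 - <<'E'
from h import *
pic('side','side4.png');pic('wrist','wrist4.png')
a=cv2.imread('pics/side4.png')[140:270,170:300]
r=lambda x:cv2.resize(x,(300,300),interpolation=cv2.INTER_CUBIC)
c=cv2.imread('pics/wrist4.png')[80:280,160:360]
cv2.imwrite('pics/c7.png',np.hstack([r(a),r(c)])); 
o=readout.get_obs();print(o['ee_pos'],o['ft_force'])
E
```

```text
[537.68041498   5.80365239 341.00337095] [-0.44324926 -0.88551813  4.54447532]
```

View pics/c7.png

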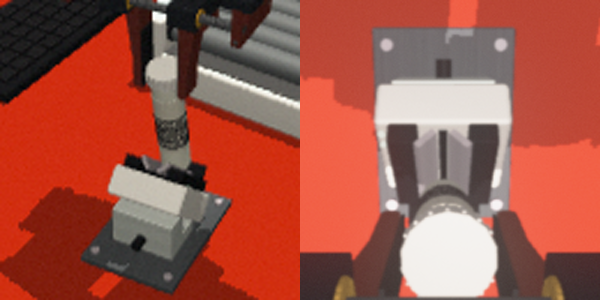

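Call:
apply_moves:
  commands:
    - [[-0.0003,0.004,-0.0016,0],[-0.0006,0.008,-0.0032,0],[-0.0009,0.011,-0.005,0],[-0.0011,0.0138,-0.0065,0],[-0.0016,0.0204,-0.0118,0],[-0.002,0.0258,-0.0162,0]]

```text
t: 8.7
ee_pos: [535.5, 31.6, 324.2]
orientation: [1.151, 1.244, -1.149]
ft_force: [-0.5, -0.7, 2.5]
width: 33.3
```

```bash
python3 - <<'E'
from h import *
pic('side','side5.png');pic('wrist','wrist5.png')
a=cv2.imread('pics/side5.png')[140:270,170:300]
r=lambda x:cv2.resize(x,(300,300),interpolation=cv2.INTER_CUBIC)
c=cv2.imread('pics/wrist5.png')[80:280,160:360]
cv2.imwrite('pics/c8.png',np.hstack([r(a),r(c)])); 
o=readout.get_obs();print(o['ee_pos'],o['ft_force'],o['moment'])
E
```

```text
[535.30610768  31.69973408 323.59340284] [ 1.2756343  -1.33108562  1.93635029] [-0.24836522 -0.20397161  0.04103144]
```

View pics/c8.png

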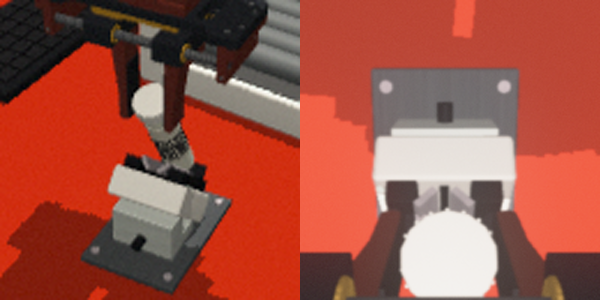

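Call:
apply_moves:
  commands:
    - [[-0.0003,0.003,-0.0034,0],[-0.0005,0.0061,-0.0067,0],[-0.0007,0.0085,-0.0095,0],[-0.0009,0.0109,-0.0123,0],[-0.0011,0.0137,-0.0169,0],[-0.0014,0.0174,-0.0214,0],[-0.0014,0.0174,-0.0214,0]]

```text
t: 9.68
ee_pos: [533.6, 48.7, 301.8]
orientation: [1.15, 1.246, -1.151]
ft_force: [0.3, -1.7, 0.3]
width: 33.7
```

```bash
python3 - <<'E'
from h import *
pic('side','side6.png');pic('wrist','wrist6.png');pic('scene','scene6.png')
a=cv2.imread('pics/side6.png')[140:270,170:300]
r=lambda x:cv2.resize(x,(260,260),interpolation=cv2.INTER_CUBIC)
c=cv2.imread('pics/wrist6.png')[80:280,160:360]
b=cv2.imread('pics/scene6.png')[140:240,210:310]
cv2.imwrite('pics/c9.png',np.hstack([r(a),r(b),r(c)])); 
o=readout.get_obs();print(o['ee_pos'],o['ft_force'],o['moment'])
E
```

```text
[533.65817153  48.36695655 302.10962363] [ 1.66881103 -2.09959965 -1.28246574] [-0.46704526 -0.00390133  0.00094763]
```

View pics/c9.png

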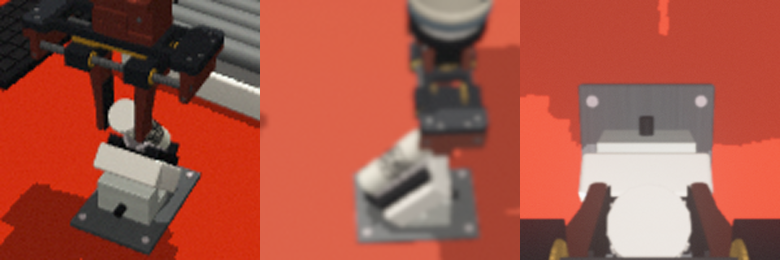

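Call:
apply_moves:
  commands:
    - [[-0.0001,0.001,-0.0013,0],[-0.0002,0.002,-0.0026,0],[-0.0003,0.003,-0.0039,0],[-0.0003,0.0035,-0.0047,0],[-0.0003,0.0035,-0.0047,0]]

```text
t: 10.45
ee_pos: [533.5, 52.2, 297.8]
orientation: [1.151, 1.246, -1.151]
ft_force: [-0.7, 1.4, 4.5]
width: 33.2
```

```bash
python3 - <<'E'
from h import *
o=readout.get_obs();print(o['ee_pos'],o['ft_force'],o['moment'])
for n in ['wrist','side','scene']:
    pic(n,n+'7.png')
    for l in ['tube_mid']:
        print(n,l,[(np.round(r['position'],1).tolist(),round(r['conf'],2)) for r in models.place_of(n,l)])
a=cv2.imread('pics/side7.png')[140:270,170:300]
cv2.imwrite('pics/c10.png',cv2.resize(a,(520,520),interpolation=cv2.INTER_CUBIC))
E
```

```text
[533.48104471  52.2260035  297.7853644 ] [-0.74408583  1.36918949  4.47446357] [ 0.01527722  0.32148959 -0.0082026 ]
wrist tube_mid []
side tube_mid [([534.9, 9.1, 95.6], 0.53)]
scene tube_mid [([459.2, 317.4, 47.4], 0.67), ([537.9, 13.2, 95.6], 0.6), ([546.5, -356.2, 101.7], 0.4)]
```

View pics/c10.png

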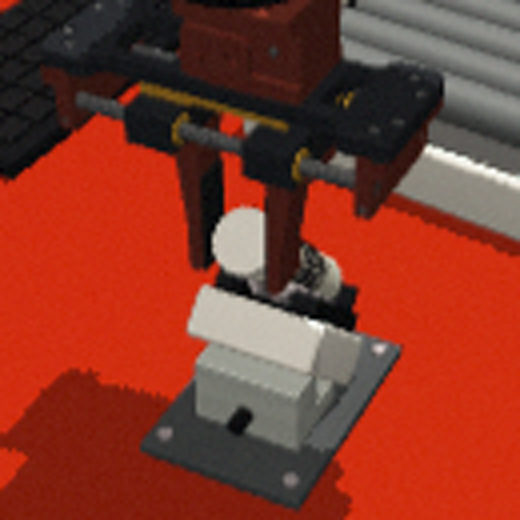

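Call:
apply_moves:
  commands:
    - [[0,0.0007,-0.0007,0],[-0.0001,0.0014,-0.0014,0],[-0.0001,0.0014,-0.0014,0]]

```text
t: 11.12
ee_pos: [533.4, 53.3, 296.8]
orientation: [1.151, 1.245, -1.151]
ft_force: [-3.3, 0.8, 9.6]
width: 33.2
```

Call:
apply_moves:
  commands:
    - [[0,0,0,0],[0,0,0,0],[0,0,0,0],[0,0,0,0]]
  gripper: 0.075

```text
t: 11.62
ee_pos: [533.4, 53.4, 296.1]
orientation: [1.151, 1.246, -1.151]
ft_force: [0.6, -0.2, -0.3]
width: 70.0
```

Call:
apply_moves:
  commands:
    - [[0,0,0.02,0],[0,0,0.06,0],[0,-0.01,0.1,0],[0,-0.03,0.12,0],[0,-0.06,0.12,0],[0,-0.06,0.12,0]]

```text
t: 12.38
ee_pos: [533.3, -7.7, 416.5]
orientation: [1.153, 1.244, -1.152]
ft_force: [-0.5, 1.2, -0.1]
width: 74.9
```

```bash
python3 - <<'E'
from h import *
o=readout.get_obs();print(o['ee_pos'],o['ft_force'],o['moment'])
for n in ['wrist','side','scene']:
    pic(n,n+'8.png')
    for l in ['tube_mid','cradle']:
        print(n,l,[(np.round(r['position'],1).tolist(),round(r['conf'],2)) for r in models.place_of(n,l)])
a=cv2.imread('pics/side8.png')[140:270,170:300]
b=cv2.imread('pics/scene8.png')[150:250,210:310]
r=lambda x:cv2.resize(x,(380,380),interpolation=cv2.INTER_CUBIC)
cv2.imwrite('pics/c11.png',np.hstack([r(a),r(b)]))
E
```

```text
[533.29661745  -7.70948964 416.52544779] [-0.49073114  1.24606086 -0.08635126] [ 0.03455807 -0.0328333   0.02982977]
wrist tube_mid [([539.5, 12.6, 90.9], 0.82)]
wrist cradle []
side tube_mid [([533.1, 9.2, 92.7], 0.69)]
side cradle [([536.7, 13.3, 91.7], 0.57)]
scene tube_mid []
scene cradle [([531.7, 13.8, 86.5], 0.67), ([480.9, 323.6, 2.3], 0.2)]
```

View pics/c11.png

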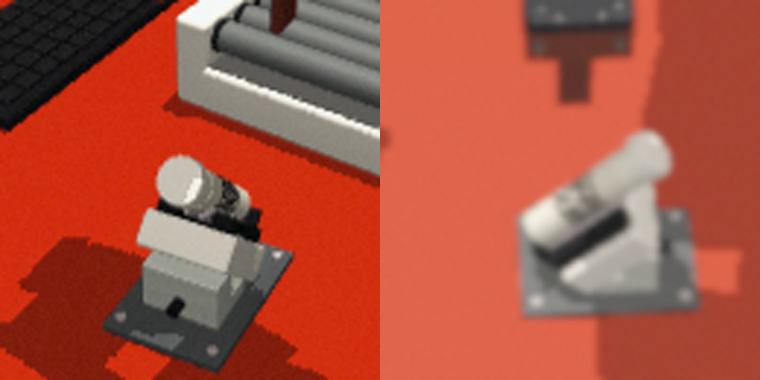

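View pics/wrist8.png

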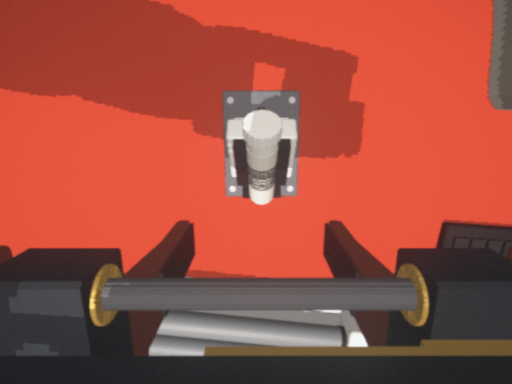

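```bash
cat > ov.py <<'E'
from h import *
def overlay(f,A,ax,box,out,s=5,L=118):
    d=load(f);img=cv2.imread('pics/'+f)
    x0,y0,x1,y1=box;im=cv2.resize(img[y0:y1,x0:x1],None,fx=s,fy=s,interpolation=cv2.INTER_CUBIC)
    ax=np.array(ax)/np.linalg.norm(ax);e=np.cross(ax,[0,0,1.]);e/=np.linalg.norm(e);g=np.cross(ax,e)
    t=np.linspace(0,2*np.pi,40)
    for st,r,c in [(-59,14.5,(255,0,0)),(45,17,(0,255,0)),(59,17,(0,255,255))]:
        p=[np.array(A)+ax*st+r*(np.cos(k)*e+np.sin(k)*g) for k in t]
        q=((proj(d,p)-[x0,y0]+.5)*s).astype(int)
        cv2.polylines(im,[q.reshape(-1,1,2)],True,c,1)
    cv2.imwrite('pics/'+out,im)
E
python3 - <<'E'
from ov import *
A=(536.5,14,89.5);ax=(-.078*.707,.997*.707,.707)
overlay('wrist8.png',A,ax,(210,80,310,210),'o1.png',4)
overlay('side8.png',A,ax,(200,185,270,265),'o2.png',6)
overlay('scene8.png',A,ax,(235,175,295,235),'o3.png',6)
i=[cv2.imread(f'pics/o{k}.png') for k in (2,3)]
h=[cv2.resize(x,(390,int(390*x.shape[0]/x.shape[1])))[:390] for x in i];m=min(x.shape[0] for x in h)
cv2.imwrite('pics/o23.png',np.hstack([x[:m] for x in h]))
E
```

```text
(no output)
```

View pics/o1.png

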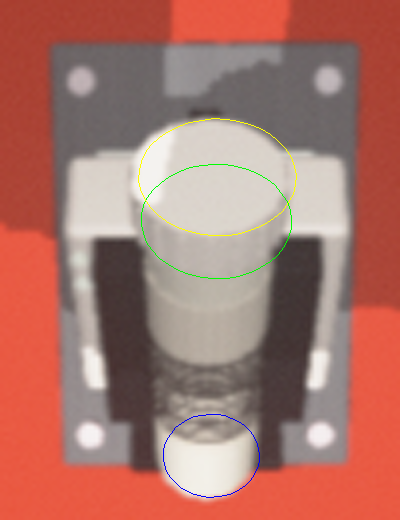

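View pics/o23.png

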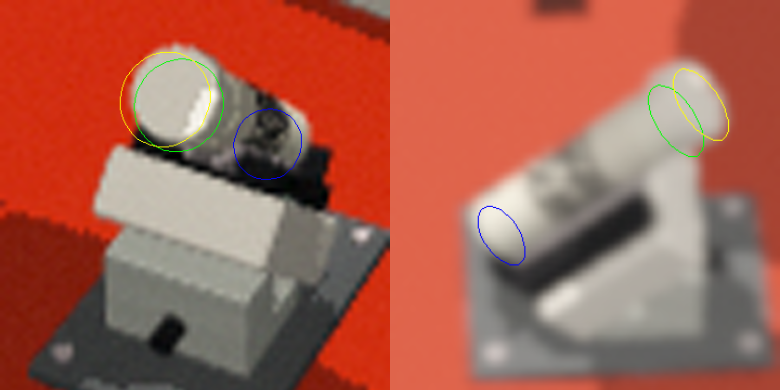

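```bash
python3 - <<'E'
from h import *
def draw(f,C,box,s,col,im=None):
    d=load(f);x0,y0,x1,y1=box
    if im is None: im=cv2.resize(cv2.imread('pics/'+f)[y0:y1,x0:x1],None,fx=s,fy=s,interpolation=cv2.INTER_CUBIC)
    U=np.array([-.078,.997,0]);Y=np.array([.997,.078,0])*-1;Z=np.array([0,0,1.])
    X=(U+Z)/2**.5;N=(Z-U)/2**.5
    pt=lambda x,y,n:np.array(C)+x*X+y*Y+n*N
    for seg in [[(-59,-23,3),(-59,23,3)],[(-59,-12.5,-8),(13,-12.5,-8)],[(-59,12.5,-8),(13,12.5,-8)],[(13,-28,-8),(13,28,-8)],[(-59,-23,3),(-59,-23,-8)],[(-59,23,3),(-59,23,-8)]]:
        q=((proj(d,[pt(*p) for p in seg])-[x0,y0]+.5)*s).astype(int)
        cv2.line(im,tuple(map(int,q[0])),tuple(map(int,q[1])),col,1)
    return im
o=[]
for f,b,s in [('wrist3.png',(210,100,310,220),4),('wrist0.png',(120,80,240,220),3.4),]:
    im=None
    for C,c in [((536.5,14,89.5),(0,255,0)),((535.5,11,92),(255,255,0))]: im=draw(f,C,b,s,c,im)
    o.append(im[:476])
cv2.imwrite('pics/o4.png',np.hstack([x[:470] for x in o]))
o=[]
for f,b,s in [('scene0.png',(240,170,300,235),6),('side0.png',(200,190,275,270),5)]:
    im=None
    for C,c in [((536.5,14,89.5),(0,255,0)),((535.5,11,92),(255,255,0))]: im=draw(f,C,b,s,c,im)
    o.append(im[:390])
cv2.imwrite('pics/o5.png',np.hstack(o))
E
```

```text
(no output)
```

View pics/o4.png

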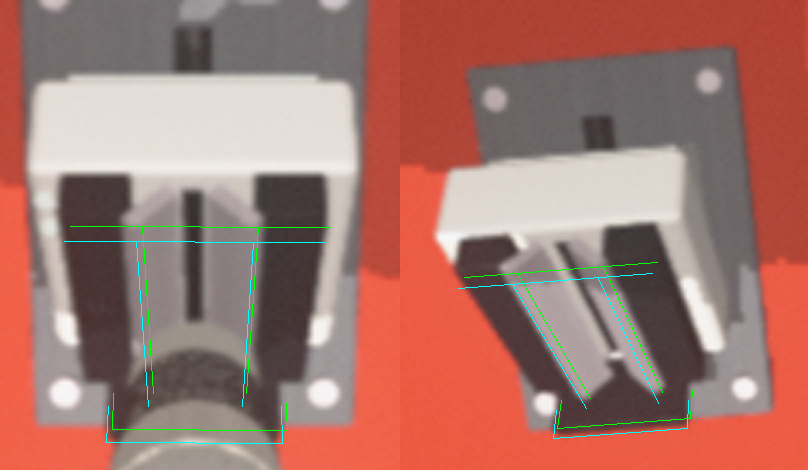

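View pics/o5.png

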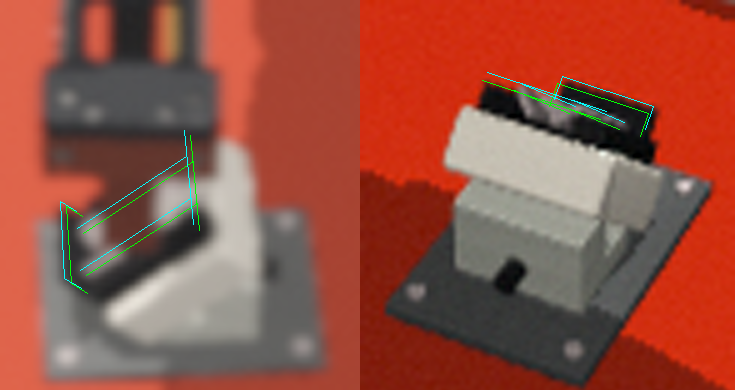

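```bash
cat > fit.py <<'E'
from h import *
import scipy.optimize as so
def sil(d,A,ax,S=3):
    ax=ax/np.linalg.norm(ax);e=np.cross(ax,[0,0,1.]);e/=np.linalg.norm(e);g=np.cross(ax,e)
    t=np.linspace(0,2*np.pi,48,endpoint=False);m=np.zeros((384*S,512*S),np.uint8)
    for a,b,r in [(-59,45,14.5),(45,59,17)]:
        p=[A+ax*st+r*(np.cos(k)*e+np.sin(k)*g) for st in (a,b) for k in t]
        q=((proj(d,p)+.5)*S).astype(np.int32)
        cv2.fillConvexPoly(m,cv2.convexHull(q.reshape(-1,1,2)),255)
    return m
E
python3 - <<'E'
from fit import *
C=np.array([536.7,16.3,89.5]);U=np.array([-.078,.997,0]);Z=np.array([0,0,1.]);X=(U+Z)/2**.5;N=(Z-U)/2**.5
out=[]
for f,(x0,y0,x1,y1),s in [('wrist8.png',(215,90,305,215),4),('side8.png',(205,185,270,245),6),('scene8.png',(240,175,295,225),7)]:
    d=load(f);im=cv2.resize(cv2.imread('pics/'+f)[y0:y1,x0:x1],None,fx=s,fy=s,interpolation=cv2.INTER_CUBIC)
    for n,c in [(0,(0,255,0)),(5,(255,255,0))]:
        m=sil(d,C+n*N,X,s)[y0*s:y1*s,x0*s:x1*s]
        k,_=cv2.findContours(m,cv2.RETR_EXTERNAL,cv2.CHAIN_APPROX_NONE);cv2.drawContours(im,k,-1,c,1)
    out.append(im)
cv2.imwrite('pics/f1.png',out[0]);w=390
cv2.imwrite('pics/f2.png',np.hstack([cv2.resize(x,(390,360)) for x in out[1:]]))
E
```

```text
(no output)
```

View pics/f1.png

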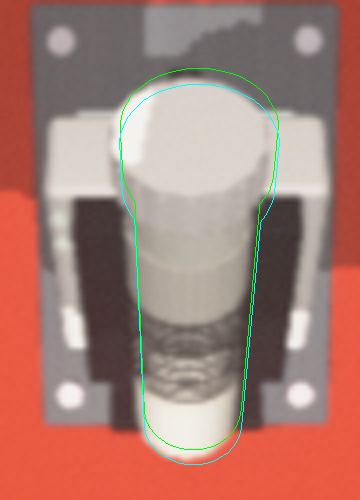

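View pics/f2.png

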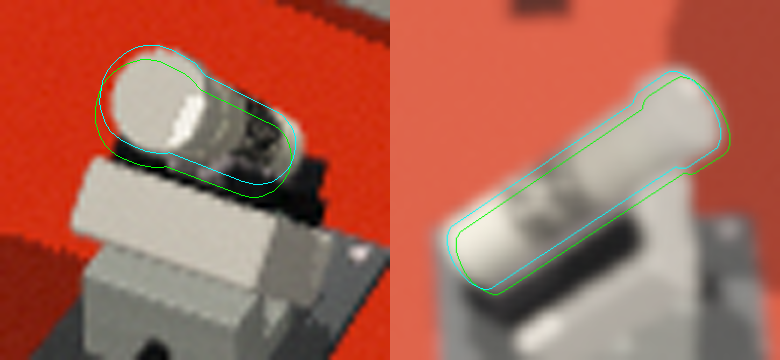

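Call:
apply_moves:
  commands:
    - [[0,-0.03,-0.02,0],[0,-0.07,-0.05,0],[0,-0.1,-0.075,0],[0,-0.11,-0.076,0],[0,-0.11,-0.076,0]]

```text
t: 13.45
ee_pos: [533.7, -116.7, 340.8]
orientation: [1.152, 1.245, -1.151]
ft_force: [0.2, 0.7, 0.8]
width: 75.2
```

```bash
python3 - <<'E'
from fit import *
d=pic('wrist','wrist9.png')
print(readout.get_obs()['ee_pos'],readout.get_obs()['t'])
cv2.imwrite('pics/w9.png',cv2.resize(cv2.imread('pics/wrist9.png')[0:200,150:370],None,fx=3,fy=3,interpolation=cv2.INTER_CUBIC))
E
```

```text
[ 533.78221096 -116.21318708  341.13645932] 13.5
```

View pics/w9.png

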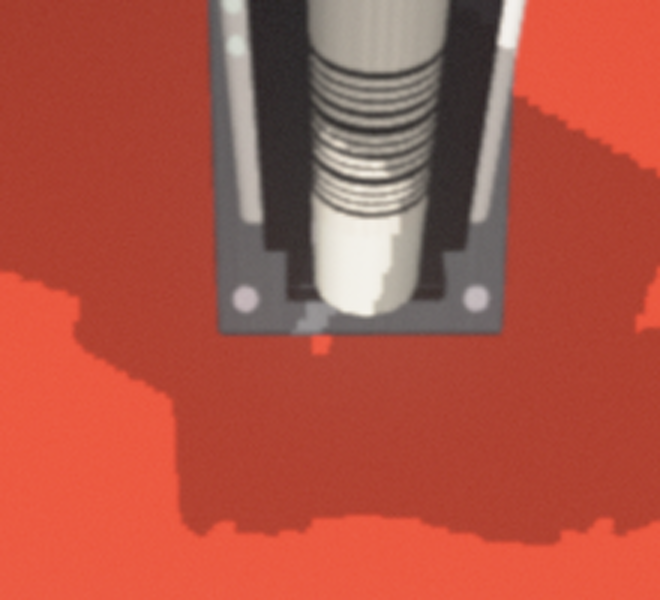

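```bash
python3 - <<'E'
from fit import *
d=load('wrist9.png')
U=np.array([-.078,.997,0]);Y=np.array([-.997,-.078,0]);Z=np.array([0,0,1.]);X=(U+Z)/2**.5;N=(Z-U)/2**.5
for C in [(536.7,16.3,89.5),(535.5,12,92)]:
    C=np.array(C);r=lambda x,y,n:((proj(d,[C+x*X+y*Y+n*N])[0]-[150,0]+.5)*3).round(0)
    print('stop',r(-59,-23,3),r(-59,23,3))
    for n in (0,3,5): print(n,'lowest',max(r(-59+dx,14.5*np.sin(t),n+14.5*np.cos(t))[1] for t in np.linspace(0,6.28,40) for dx in [0]),'width at mid',r(-30,14.5,n),r(-30,-14.5,n))
    print('up2',max(r(-57,14.5*np.sin(t),0+14.5*np.cos(t))[1] for t in np.linspace(0,6.28,40)))
E
```

```text
stop [453. 281.] [293. 280.]
0 lowest 309.0 width at mid [322. 184.] [433. 184.]
3 lowest 316.0 width at mid [322. 191.] [434. 191.]
5 lowest 322.0 width at mid [322. 196.] [434. 196.]
up2 303.0
stop [449. 295.] [287. 295.]
0 lowest 324.0 width at mid [316. 199.] [428. 200.]
3 lowest 332.0 width at mid [316. 207.] [429. 207.]
5 lowest 337.0 width at mid [316. 212.] [429. 212.]
up2 319.0
```

Call:
apply_moves:
  commands:
    - [[0,0.03,0.01,0],[0,0.08,0.01,0],[-0.001,0.13,0.01,0],[-0.001,0.16,0.0,0],[-0.001,0.1673,-0.015,0],[-0.001,0.1673,-0.03,0],[-0.001,0.1673,-0.0383,0],[-0.001,0.1673,-0.0383,0]]

```text
t: 14.5
ee_pos: [532.2, 49.9, 301.1]
orientation: [1.151, 1.246, -1.153]
ft_force: [0.2, -0.4, -0.1]
width: 75.2
```

```bash
python3 - <<'E'
from h import *
for n in ['wrist','side']: pic(n,n+'10.png')
a=cv2.imread('pics/side10.png')[150:260,170:280]
c=cv2.imread('pics/wrist10.png')[150:310,180:340]
r=lambda x:cv2.resize(x,(380,380),interpolation=cv2.INTER_CUBIC)
cv2.imwrite('pics/c12.png',np.hstack([r(a),r(c)]))
print(readout.get_obs()['ee_pos'])
E
```

```text
[532.61017529  50.01314522 302.01767539]
```

View pics/c12.png

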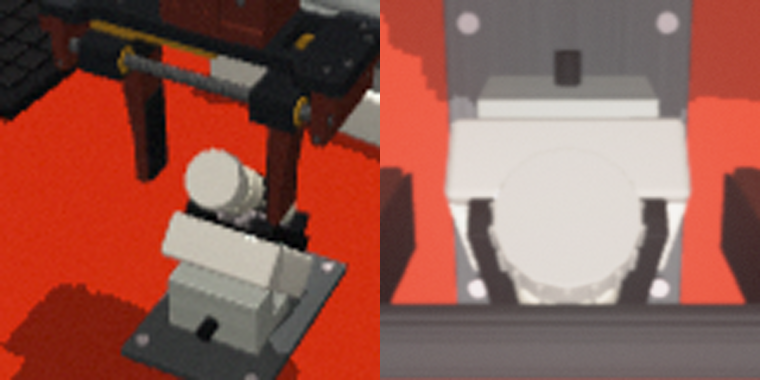

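Call:
apply_moves:
  commands:
    - [[0,-0.0015,0.002,0],[0,-0.0015,0.002,0],[0,-0.0015,0.002,0]]

```text
t: 14.98
ee_pos: [532.5, 49.2, 304.3]
orientation: [1.151, 1.245, -1.15]
ft_force: [-0.1, 0.2, 0.3]
width: 74.9
```

Call:
apply_moves:
  commands:
    - [[0,0,0,0],[0,0,0,0],[0,0,0,0],[0,0,0,0],[0,0,0,0],[0,0,0,0]]
  gripper: 0.02

```text
t: 15.72
ee_pos: [532.2, 49.2, 303.9]
orientation: [1.151, 1.246, -1.151]
ft_force: [-1.3, -0.2, 1.2]
width: 33.3
```

```bash
python3 - <<'E'
from h import *
for n in ['wrist','side']: pic(n,n+'11.png')
a=cv2.imread('pics/side11.png')[150:260,170:280]
c=cv2.imread('pics/wrist11.png')[150:310,180:340]
r=lambda x:cv2.resize(x,(380,380),interpolation=cv2.INTER_CUBIC)
cv2.imwrite('pics/c13.png',np.hstack([r(a),r(c)]))
o=readout.get_obs();print(o['ee_pos'],o['ft_force'],o['width'])
E
```

```text
[532.23180175  49.24429759 303.92775272] [-1.86862156  0.27721874  2.10156616] 33.24201165623278
```

View pics/c13.png

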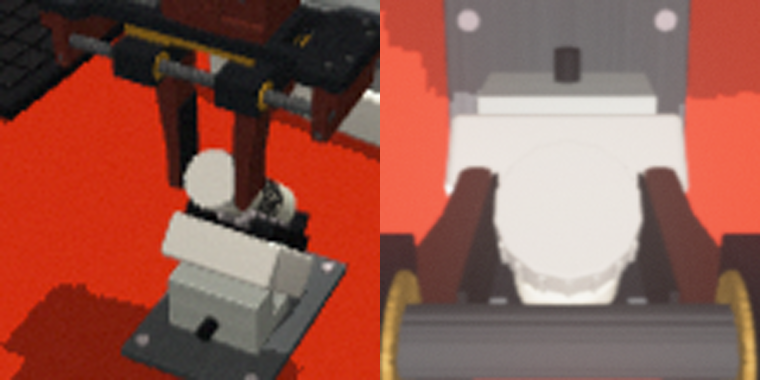

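Call:
apply_moves:
  commands:
    - [[0,0,0.01,0],[0,0,0.04,0],[0,0,0.08,0],[0,-0.01,0.12,-0.1],[0,-0.03,0.13,-0.25],[0,-0.06,0.13,-0.42],[0.001,-0.09,0.13,-0.59],[0.002,-0.12,0.13,-0.76]]

```text
t: 16.82
ee_pos: [534.3, -71.7, 434.8]
orientation: [1.695, 0.801, -1.693]
ft_force: [-0.0, -0.2, -0.5]
width: 33.2
```

Call:
apply_moves:
  commands:
    - [[0.002,-0.03,0,-0.16],[0.004,-0.06,0,-0.32],[0.006,-0.09,0,-0.48],[0.009,-0.12,0,-0.64],[0.012,-0.15,0,-0.8],[0.0163,-0.17,0,-0.924],[0.0163,-0.1794,0,-0.924],[0.0163,-0.1794,0,-0.924]]

```text
t: 17.82
ee_pos: [550.5, -250.4, 434.2]
orientation: [-2.205, 0.036, 2.205]
ft_force: [1.2, -0.0, -0.4]
width: 33.3
```

```bash
python3 - <<'E'
from h import *
for n in ['wrist','side','scene']:
    pic(n,n+'12.png')
    for l in ['mixer','tube_mid']: print(n,l,[(np.round(r['position'],1).tolist(),round(r['conf'],2)) for r in models.place_of(n,l)])
o=readout.get_obs();print(o['ee_pos'],o['orientation'],o['width'])
E
```

```text
wrist mixer [([534.7, 18.7, 1.7], 0.69)]
wrist tube_mid [([515.5, -250.7, 223.0], 0.7)]
side mixer [([536.5, -286.5, -0.4], 0.63)]
side tube_mid [([514.4, -252.9, 221.5], 0.8)]
scene mixer [([534.5, -287.0, -1.7], 0.77)]
scene tube_mid [([516.6, -250.5, 225.5], 0.64)]
[ 550.70915231 -249.83568515  434.03674759] [-2.20450851  0.03692589  2.20456177] 33.29467563017454
```

View pics/wrist12.png

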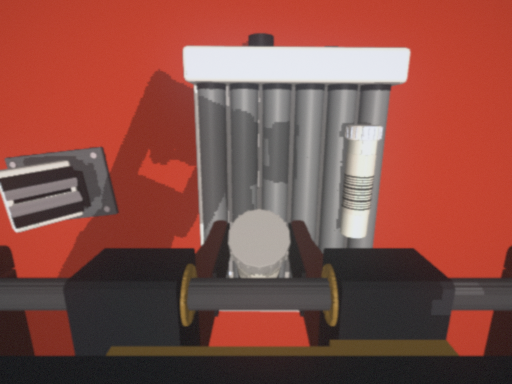

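View pics/side12.png

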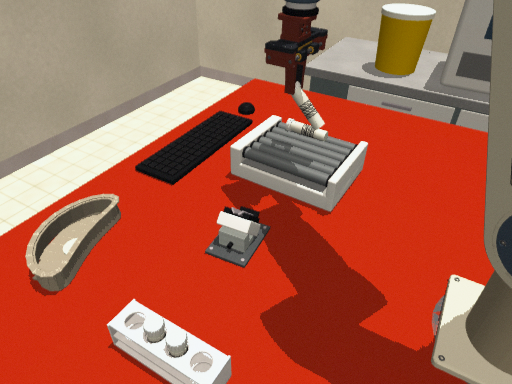

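View pics/scene12.png

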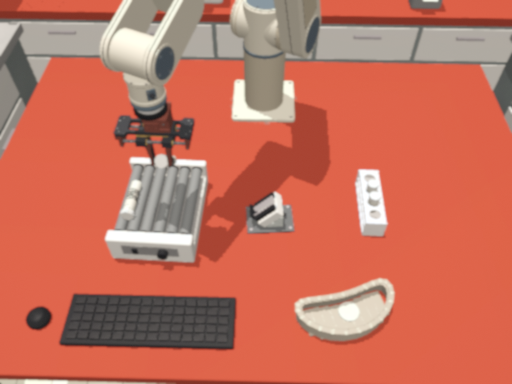

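```bash
python3 - <<'E'
from h import *
a=cv2.imread('pics/wrist12.png')[75:235,190:400]
cv2.imwrite('pics/c14.png',cv2.resize(a,None,fx=3.6,fy=3.6,interpolation=cv2.INTER_CUBIC))
g=cv2.cvtColor(cv2.imread('pics/wrist12.png'),cv2.COLOR_BGR2GRAY)
for r in (95,110,130,150,170): print(r,g[r,196:395].tolist()) if r in(95,150) else None
E
```

```text
95 [170, 148, 119, 108, 114, 116, 121, 127, 134, 137, 143, 149, 157, 164, 168, 169, 167, 160, 150, 143, 139, 134, 131, 126, 122, 117, 111, 102, 101, 119, 158, 166, 146, 124, 107, 100, 108, 116, 121, 127, 130, 135, 139, 141, 147, 153, 163, 170, 169, 167, 161, 156, 148, 143, 138, 134, 129, 127, 122, 114, 108, 108, 128, 129, 124, 122, 111, 97, 96, 103, 112, 118, 123, 128, 131, 135, 140, 145, 152, 159, 165, 172, 171, 164, 155, 150, 143, 141, 137, 132, 129, 123, 118, 110, 107, 117, 122, 121, 116, 99, 90, 94, 101, 108, 114, 119, 124, 130, 132, 138, 143, 149, 155, 163, 168, 171, 167, 160, 151, 146, 142, 139, 135, 132, 127, 120, 115, 110, 116, 119, 116, 103, 87, 85, 92, 100, 105, 111, 115, 121, 126, 130, 136, 137, 146, 155, 161, 166, 167, 167, 161, 156, 149, 144, 142, 135, 135, 131, 125, 117, 116, 114, 114, 105, 86, 79, 83, 91, 97, 102, 109, 114, 116, 122, 126, 131, 135, 141, 148, 157, 164, 167, 166, 159, 155, 150, 145, 142, 139, 136, 132, 127, 121, 115, 112, 112, 111, 112, 112]
150 [111, 152, 169, 155, 116, 90, 89, 90, 95, 95, 99, 99, 100, 104, 105, 108, 106, 104, 101, 99, 98, 93, 90, 91, 86, 85, 83, 79, 74, 71, 82, 103, 111, 116, 113, 103, 88, 84, 87, 91, 92, 94, 96, 99, 101, 103, 107, 109, 110, 106, 102, 98, 98, 95, 94, 90, 89, 85, 83, 80, 78, 91, 106, 114, 117, 110, 96, 88, 98, 104, 111, 113, 102, 96, 98, 99, 101, 104, 108, 108, 109, 106, 103, 100, 98, 95, 95, 93, 90, 87, 84, 78, 83, 102, 113, 115, 111, 91, 79, 79, 88, 102, 112, 118, 122, 127, 130, 134, 143, 150, 156, 163, 168, 166, 161, 152, 148, 140, 136, 134, 131, 124, 117, 109, 107, 111, 114, 110, 93, 80, 85, 92, 101, 108, 112, 119, 122, 127, 131, 137, 144, 150, 158, 163, 168, 160, 133, 110, 103, 100, 100, 107, 117, 132, 147, 158, 172, 185, 195, 206, 215, 221, 226, 229, 227, 220, 226, 232, 232, 233, 233, 233, 232, 233, 232, 231, 232, 230, 226, 212, 176, 150, 140, 139, 134, 129, 121, 115, 112, 113, 111, 111, 111, 113, 111, 111, 111, 112, 110]
```

View pics/c14.png

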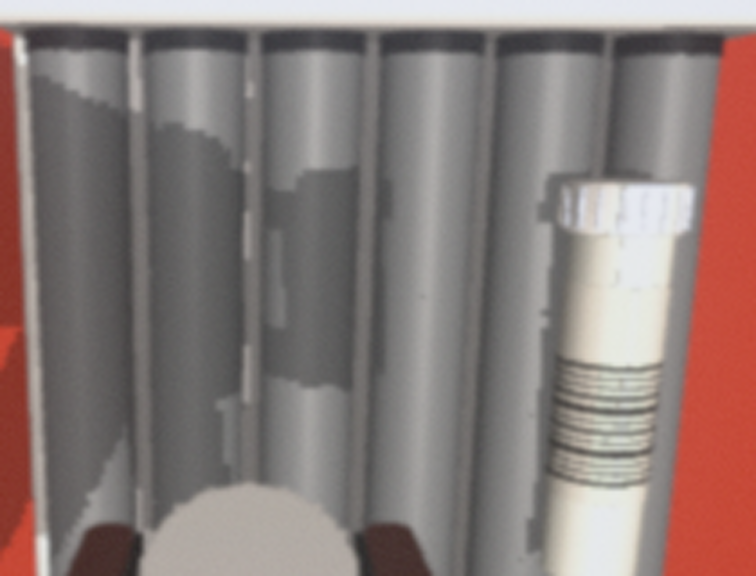

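```bash
python3 - <<'E'
import numpy as np
x0=13.5
for b,zf in [(45,103),(45,98),(40,98),(35,98),(30,98.3),(25,98.5),(20,99),(15,99.3),(10,99.6),(7,100),(4,100),(2,100),(0,101)]:
    r=np.radians(b);px=-65+111*np.cos(r)-x0;z=zf+111*np.sin(r)+175.5
    print(b,'dx %.4f dy %.4f z %.1f dz %.4f'%(px*.9994/1e3,-px*.0354/1e3,z,(z-434)/1e3))
E
```

```text
45 dx -0.0000 dy 0.0000 z 357.0 dz -0.0770
45 dx -0.0000 dy 0.0000 z 352.0 dz -0.0820
40 dx 0.0065 dy -0.0002 z 344.8 dz -0.0892
35 dx 0.0124 dy -0.0004 z 337.2 dz -0.0968
30 dx 0.0176 dy -0.0006 z 329.3 dz -0.1047
25 dx 0.0221 dy -0.0008 z 320.9 dz -0.1131
20 dx 0.0258 dy -0.0009 z 312.5 dz -0.1215
15 dx 0.0287 dy -0.0010 z 303.5 dz -0.1305
10 dx 0.0308 dy -0.0011 z 294.4 dz -0.1396
7 dx 0.0317 dy -0.0011 z 289.0 dz -0.1450
4 dx 0.0322 dy -0.0011 z 283.2 dz -0.1508
2 dx 0.0324 dy -0.0011 z 279.4 dz -0.1546
0 dx 0.0325 dy -0.0012 z 276.5 dz -0.1575
```

Call:
apply_moves:
  commands:
    - [[0,-0.0007,-0.03,0],[0,-0.0007,-0.06,0],[0,-0.0007,-0.07,0],[0,-0.0007,-0.077,0],[0,-0.0007,-0.077,0]]

```text
t: 18.9
ee_pos: [550.9, -250.9, 357.3]
orientation: [-2.205, 0.038, 2.204]
ft_force: [0.2, -0.3, -1.2]
width: 33.4
```

Call:
apply_moves:
  commands:
    - [[0,0,-0.0025,0],[0,0,-0.005,0],[0.003,-0.0001,-0.0085,0],[0.0065,-0.0002,-0.0122,0],[0.0095,-0.0003,-0.016,0],[0.0124,-0.0004,-0.0198,0]]

```text
t: 19.65
ee_pos: [564.0, -251.4, 337.5]
orientation: [-2.207, 0.038, 2.202]
ft_force: [2.5, -0.8, 4.6]
width: 33.5
```

```bash
python3 - <<'E'
from h import *
for n in ['wrist','side','scene']:
    pic(n,n+'13.png')
    for l in ['tube_mid']: print(n,l,[(np.round(r['position'],1).tolist(),round(r['conf'],2)) for r in models.place_of(n,l)])
o=readout.get_obs();print(o['ee_pos'],o['ft_force'],o['width'])
a=cv2.imread('pics/side13.png')[80:210,225:375]
c=cv2.imread('pics/scene13.png')[130:270,90:220]
r=lambda x:cv2.resize(x,(390,390),interpolation=cv2.INTER_CUBIC)
cv2.imwrite('pics/c15.png',np.hstack([r(a),r(c)]))
E
```

```text
wrist tube_mid []
side tube_mid [([522.6, -253.7, 131.2], 0.73)]
scene tube_mid [([522.4, -251.8, 133.4], 0.71)]
[ 563.48657078 -251.44804402  337.72503117] [ 4.20765227 -1.2226982   5.25384111] 33.350535692299744
```

View pics/c15.png

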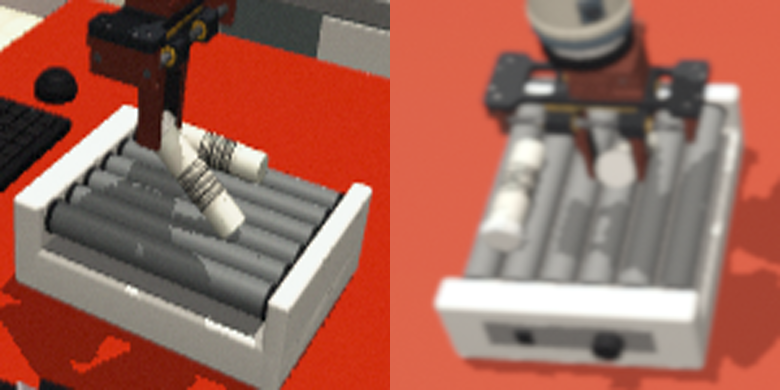

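Call:
apply_moves:
  commands:
    - [[0.0026,-0.0001,-0.004,0],[0.0052,-0.0002,-0.0079,0],[0.0075,-0.0003,-0.012,0],[0.0097,-0.0004,-0.0163,0],[0.0116,-0.0004,-0.0205,0],[0.0134,-0.0005,-0.0247,0],[0.0149,-0.0006,-0.0292,0],[0.0163,-0.0006,-0.0337,0]]

```text
t: 20.95
ee_pos: [579.2, -251.8, 302.9]
orientation: [-2.203, 0.037, 2.205]
ft_force: [2.1, 0.2, 3.1]
width: 33.0
```

```bash
python3 - <<'E'
from h import *
for n in ['side','scene']:
    pic(n,n+'14.png')
    for l in ['tube_mid']: print(n,l,[(np.round(r['position'],1).tolist(),round(r['conf'],2)) for r in models.place_of(n,l)])
o=readout.get_obs();print(o['ee_pos'],o['ft_force'],o['width'])
a=cv2.imread('pics/side14.png')[80:210,225:375]
c=cv2.imread('pics/scene14.png')[130:270,90:220]
r=lambda x:cv2.resize(x,(390,390),interpolation=cv2.INTER_CUBIC)
cv2.imwrite('pics/c16.png',np.hstack([r(a),r(c)]))
E
```

```text
side tube_mid [([529.5, -252.3, 114.6], 0.66)]
scene tube_mid [([532.3, -253.2, 116.9], 0.6)]
[ 578.9074175  -251.7654455   302.88969298] [ 0.48949988 -0.99900696  0.80980324] 33.18244308045399
```

View pics/c16.png

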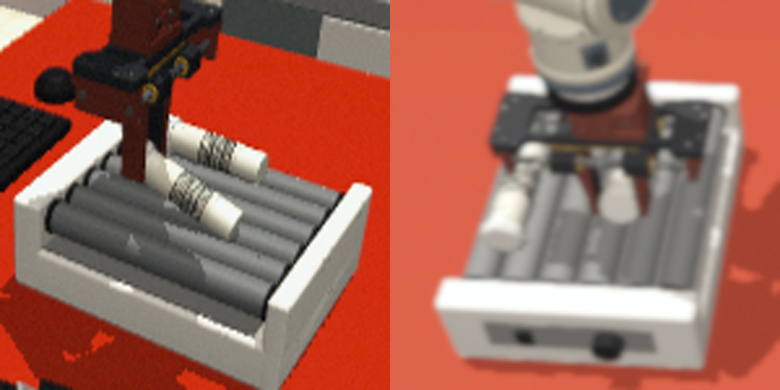

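Call:
apply_moves:
  commands:
    - [[0.0011,0,-0.0045,0],[0.0021,-0.0001,-0.0091,0],[0.0026,-0.0001,-0.012,0],[0.003,-0.0001,-0.0145,0],[0.0033,-0.0001,-0.0175,0],[0.0035,-0.0001,-0.0203,0],[0.0035,-0.0001,-0.0203,0]]

```text
t: 22.02
ee_pos: [582.7, -251.9, 282.8]
orientation: [-2.203, 0.037, 2.205]
ft_force: [1.4, -0.4, 1.0]
width: 33.2
```

Call:
apply_moves:
  commands:
    - [[0.0001,0,-0.002,0],[0.0002,0,-0.0038,0],[0.0002,0,-0.0038,0]]

```text
t: 22.4
ee_pos: [583.1, -252.0, 279.3]
orientation: [-2.204, 0.038, 2.204]
ft_force: [2.0, -0.3, 1.7]
width: 33.2
```

```bash
python3 - <<'E'
from h import *
for n in ['side','scene']:
    pic(n,n+'15.png')
    for l in ['tube_mid']: print(n,l,[(np.round(r['position'],1).tolist(),round(r['conf'],2)) for r in models.place_of(n,l)])
o=readout.get_obs();print(o['ee_pos'],o['ft_force'],o['width'])
a=cv2.imread('pics/side15.png')[100:190,240:345]
c=cv2.imread('pics/scene15.png')[130:270,90:220]
r=lambda x:cv2.resize(x,(390,390),interpolation=cv2.INTER_CUBIC)
cv2.imwrite('pics/c17.png',np.hstack([r(a),r(c)]))
E
```

```text
side tube_mid [([535.2, -251.2, 103.2], 0.93)]
scene tube_mid [([535.3, -250.4, 104.8], 0.58)]
[ 583.05108489 -251.97661546  279.372981  ] [2.38868171 0.02920359 2.01586095] 33.32648898467964
```

View pics/c17.png

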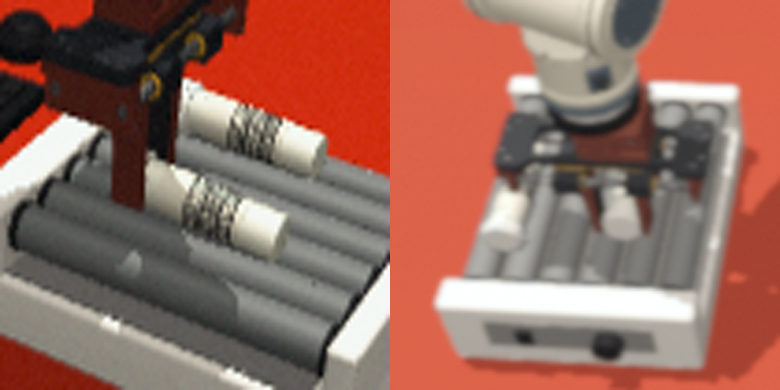

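Call:
apply_moves:
  commands:
    - [[0,0,-0.001,0],[0,0,-0.002,0],[0,0,-0.002,0]]

```text
t: 22.98
ee_pos: [583.1, -252.0, 277.3]
orientation: [-2.204, 0.038, 2.204]
ft_force: [2.5, -0.3, 2.0]
width: 33.4
```

Call:
apply_moves:
  commands:
    - [[0,0,-0.0005,0],[0,0,-0.001,0],[0,0,-0.001,0]]

```text
t: 23.35
ee_pos: [583.1, -252.0, 276.4]
orientation: [-2.204, 0.038, 2.204]
ft_force: [2.4, -0.1, 1.6]
width: 32.9
```

Call:
apply_moves:
  commands:
    - [[0,0,-0.0005,0],[0,0,-0.001,0],[0,0,-0.001,0]]

```text
t: 23.72
ee_pos: [583.2, -252.1, 276.1]
orientation: [-2.205, 0.038, 2.204]
ft_force: [0.8, 0.2, 7.3]
width: 33.0
```

```bash
python3 - <<'E'
from h import *
for n in ['side','wrist']:
    pic(n,n+'16.png')
o=readout.get_obs();print(o['ee_pos'],o['ft_force'],o['width'])
a=cv2.imread('pics/side16.png')[110:180,250:330]
c=cv2.imread('pics/wrist16.png')[150:310,180:340]
r=lambda x:cv2.resize(x,(390,390),interpolation=cv2.INTER_CUBIC)
cv2.imwrite('pics/c18.png',np.hstack([r(a),r(c)]))
E
```

```text
[ 583.15201513 -252.06603697  276.06697117] [ 0.18495001 -0.79049244  6.83205731] 33.26483860218541
```

View pics/c18.png

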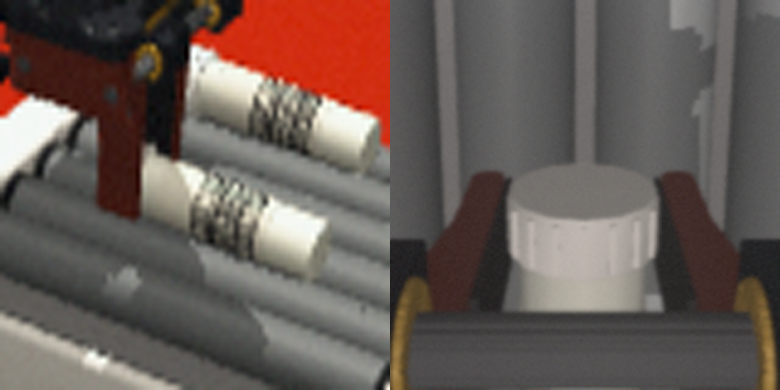

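Call:
apply_moves:
  commands:
    - [[0,0,0,0],[0,0,0,0],[0,0,0,0],[0,0,0,0]]
  gripper: 0.06

```text
t: 24.32
ee_pos: [583.0, -251.9, 275.1]
orientation: [-2.204, 0.037, 2.205]
ft_force: [-0.7, 0.2, 0.4]
width: 59.7
```

Call:
apply_moves:
  commands:
    - [[0,0,0.01,0],[0,0,0.04,0],[0,0,0.08,0],[-0.02,0.02,0.12,0],[-0.06,0.05,0.15,0],[-0.1,0.09,0.15,0],[-0.14,0.13,0.15,0],[-0.14,0.13,0.15,0]]

```text
t: 25.32
ee_pos: [440.3, -120.0, 425.9]
orientation: [-2.204, 0.035, 2.206]
ft_force: [1.1, -1.1, 0.5]
width: 59.9
```

```bash
python3 - <<'E'
from h import *
for n in ['side','wrist','scene']:
    pic(n,n+'17.png')
    for l in ['tube_mid','pot_a_mid']: print(n,l,[(np.round(r['position'],1).tolist(),round(r['conf'],2)) for r in models.place_of(n,l)])
a=cv2.imread('pics/side17.png')[100:210,230:370]
c=cv2.imread('pics/scene17.png')[140:270,95:225]
r=lambda x:cv2.resize(x,(390,390),interpolation=cv2.INTER_CUBIC)
cv2.imwrite('pics/c19.png',np.hstack([r(a),r(c)]))
E
```

```text
side tube_mid [([535.9, -255.2, 101.8], 0.7)]
side pot_a_mid [([502.7, 317.4, 48.0], 0.94)]
wrist tube_mid [([537.7, -251.2, 99.1], 0.59)]
wrist pot_a_mid []
scene tube_mid [([533.8, -250.3, 103.1], 0.77)]
scene pot_a_mid [([503.3, 319.2, 46.0], 0.56)]
```

View pics/c19.png

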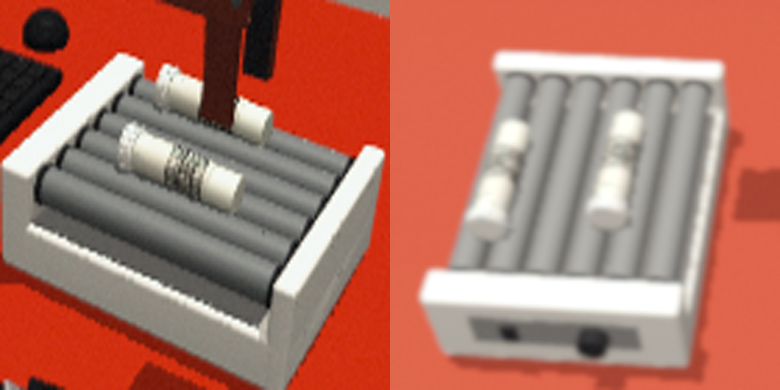

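View pics/wrist17.png

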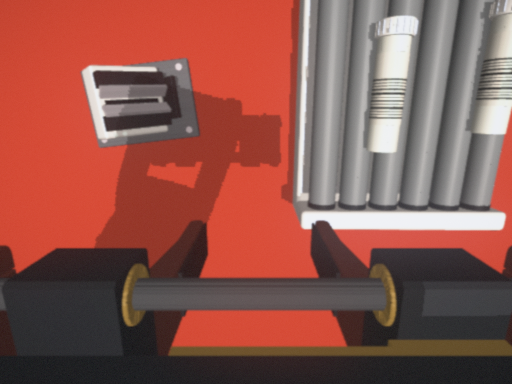

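View pics/scene17.png

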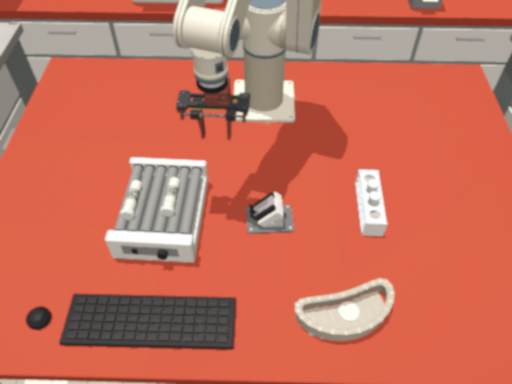

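```bash
python3 - <<'E'
from fit import *
M=np.array([536,-284.7,0]);m=np.array([.9994,-.0354,0]);yy=np.array([.0354,.9994,0])
out=[]
for f,(x0,y0,x1,y1),s in [('wrist17.png',(300,0,512,220),3),('scene17.png',(95,140,225,270),4)]:
    d=load(f);im=cv2.resize(cv2.imread('pics/'+f)[y0:y1,x0:x1],None,fx=s,fy=s,interpolation=cv2.INTER_CUBIC)
    A=M+35*yy+[0,0,100.5]+(-1)*m
    mm=sil(d,A,m,s)[y0*s:y1*s,x0*s:x1*s]
    k,_=cv2.findContours(mm,cv2.RETR_EXTERNAL,cv2.CHAIN_APPROX_NONE);cv2.drawContours(im,k,-1,(0,255,0),1)
    out.append(cv2.resize(im,(390,390)))
cv2.imwrite('pics/f3.png',np.hstack(out))
E
```

```text
(no output)
```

View pics/f3.png

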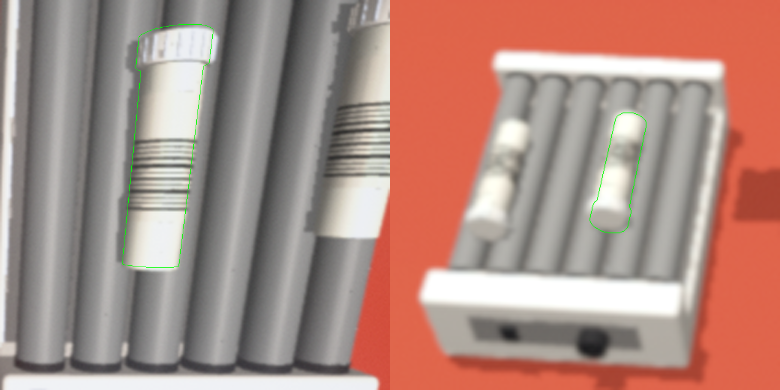

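```bash
python3 - <<'E'
from h import *
print(workorder.close_job()); print(readout.get_obs()['t'])
E
```

```text
the job is handed in; nothing more can be done
None
the job is handed in; nothing more can be done
```

The tall tube is booked in and now lies on the roller mixer. I handed the job in about 25.5 s into the run, with the arm clear of everything.

- **Reader:** I gripped the tube by its cap, tipped it against the groove and released it cap up. It lay untouched for about 3–4 s before I closed on it again. A close-up before the second grip showed the foot edge where a tube seated on the foot stop should be, within about 1 mm.
- **Mixer:** With a fresh grip on the cap, I set the foot in the y = +35 valley, lowered the tube until the wrist felt about 7 N, then opened the fingers. The last wrist and scene pictures match a tube lying flat in that valley, and the networks put its middle at about (536, -252, 101) mm.
- **Other things:** The tube already on the mixer and the two short containers appear unmoved in the last scene picture. The highest force in the readings I took was about 10 N.

**Checks that disagreed:** My first estimate of the cradle position was off. One overlay drawn from it suggested the tube was riding about 5 mm too high, and the networks' readings were split. The close-up, which compares the foot with the stop in a single picture, settled it. I had no direct signal that the label was read.

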